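# Move the charged battery pack from its charger to the work lamp by the mitad

## Robot

A 6-joint arm with a two-finger parallel gripper is mounted at the origin on the work surface. World frame = base frame: x ahead of the robot, y to its left, z up, the work surface at z = 0. Lengths are in m, angles in rad, forces in N, time in s.
With the tool pointing down it reaches from about 0.35 to 0.85 m from the base axis. Payload 8.1 kg.
Tool frame: the origin (TCP) lies at the very end of the fingers, on their centre line; the grasp point (between the pads) lies 19 mm behind it; z points along the fingers, y is the line along which they close (so a half turn about z gives the same grasp; the last joint's range is limited). The gripper opens to 93 mm and grips with 3 to 60 N. Pads are 15 mm wide; open, the fingers measure 128 mm over their backs; the gripper's body (75 mm by 188 mm) begins 65 mm behind the grasp point.
Start: joints at [1.164, 0.13, 1.488, -0, 1.523, -0.085], TCP at [0.19, 0.569, 0.219] pointing down, gripper open.
Joint ranges: [-2.96, 2.96], [-0.89, 2.26], [0.02, 2.5], [-1.34, 4.48], [0, 2.73], [-2.66, 2.66]. Speed limits (rad/s): [2.39, 2.39, 2.79, 3.14, 3.14, 3.14].

## Interface

Orientations are given as a rotation vector (axis times angle).
In Python, from plant import robot gives the robot as it stands.
- The arm moves only by the tool play_rows, never from a script. Its argument "deltas" is one flat list of numbers, 5 for each row, row after row: the shift along the tool's x, y, z in mm, then the turn about the tool's z in degrees, then the finger opening in mm, from 0 to 93. A call has 1 to 10 rows; each row shifts and turns the commanded pose from where the row before left it, along the tool's axes as they then stand; what a row does not reach is not made up. A row lasts 1/12 s, in which the tool goes at most 41.7 mm and 7.16 degrees, less where a joint would pass 70% of its speed; a pose out of reach is approached as far as the arm can. A call with a gripper value outside its range is refused whole. The fingers move at their own pace and stop on an object; "newtons" is the grip in N (left out, the last holds). Time passes only in rows, so rows that do not move let the fingers close. It gives the time, the measured TCP pose, the force, the opening and the grip force at its end, in the units of the state.
- robot.read_state(): the state, without advancing time (a new reading comes with each control period).
- robot.read_camera(name): name is "side" or "top"; returns a dict with "pixels" (420x560x3 uint8, blue, green, red), "mtx" (3x3 intrinsics, pixels), "eye" and "rotation" of the camera in the world. Camera axes: x right, y up, looking along -z (the intrinsics and any distortion apply to the point x, -y, -z); pixel columns grow to the right and rows downward; lengths in m; the calibration is good to about 2 mm. A picture is of the moment at which its call begins. There is no depth.
- robot.close_job(): hands the job in; it is judged then, once.
The state is a dict: "t": time; "q": joint angles; "dq": joint speeds; "joint_torque": joint torques, N m; "tool_pos": TCP position; "orientation": TCP orientation; "force": force on the tool from outside, world axes, zero at the start; "wrist_torque": the same for the moment, N m; "opening": finger opening in m; "gripper_force": force on a finger pad.
Only numpy, scipy, OpenCV 4.12 (cv2) and the standard library are available. Lean on these libraries where they do the work, as an engineer would, in place of code of your own. Each camera call takes 0.05 s, during which the arm holds its last target. There are 200 camera calls.

## Task

Take the blue battery pack off the charger: press the charger's red catch pad so the pack springs back, slide it out of the rail and lift it away. Then slide it, contacts first, up the sloping rail on the foot of the yellow lamp until the lamp's catch clicks and holds it fully home, and let go. Leave the cup, bowl, canister, ladle and paddle where they stand.

Things in the scene. Friction and masses are not known exactly. Their poses are not given: they have to be found in the camera images.
- pack: Blue battery pack on a black foot, 0.28 to 0.56 kg, 100 mm long (x), 55 mm high (z). Origin: centre of its underside; +x points to its nose (brass contacts), which enters a rail first. Foot: a slick flange 60 mm wide (y), 9 mm thick. Above it the blue body, 46 mm wide (y), 9 to 55 mm above the underside: grip that across y. Starts latched in the charger.
- pack_nose (a point): Middle of the pack's nose end at its underside (x = 50 mm from the origin). The outer 35 mm of the underside are solid; behind that a 18 mm wide lengthwise groove takes the catch's tooth. Friction of the flange on a rail is about 0.25.
- charger_rail: Rail of the low grey charger, level. Origin: where the pack's origin lies when latched; axes then equal the pack's: +x the way a pack slides in (away from the robot side), z up off the deck. Deck: z = 0, 26 mm above the slab, 90 mm wide, x -135 to +70 mm; then an end block 50 mm high, x 70 to 98 mm. Between them the pack is held by lips (see charger_mouth).
- charger_mouth (a point): Mouth of the charger's lips, on the deck's centreline at x = -15 mm in charger_rail. Lips stand over the pack's flange from x = -15 to +50 mm: 51 mm apart, out to 40 mm from the centreline, tops 16 mm above the deck (20 mm at the mouth): keep fingertips above them. A pack lifts off only with its origin at x below -70 mm. Guides 9 mm high flare from 63 to 80 mm apart, x -10 to -70 mm.
- charger_pad (a point): Middle of the top of the charger's red press pad, 34 x 30 mm, beside the rail: x = 15, y = 64, z = 10 mm in charger_rail while up. Press straight down with closed fingers: stop at 7.5 mm, pack freed at about 5 mm, takes under 8 N. An ejector then pushes the pack about 16 mm out (to -x) with 4 to 6 N, and it does not relatch when the pad is let go.
- charger_catch (a joint): How far the charger's catch is pressed in, m: 0 up, 0.0075 fully down, about 0.005 when a pack's nose rides over its tooth.
- lamp_rail: Rail on the foot of the yellow work lamp; shape, lips, guides, catch and ejector as on the charger, but its +x (the way a pack slides in) climbs at 30 degrees; z square to the deck. Origin: where the pack's origin lies when latched, 105 mm above the slab; axes then equal the pack's. Catch clicks at x = 0, hard stop at +3 mm. Mast and light panel stand over 110 mm beyond it, 410 mm high.
- lamp_mouth (a point): Mouth of the lamp rail's lips, on the deck's centreline at x = -15 mm in lamp_rail. Lips and guides as at charger_mouth. Lay the pack, tilted like the deck, on the deck's lower end with its origin at x about -85 to -105 mm, then slide it to +x. Up to about 20 N is needed against slope, tooth and ejector. Short of the click the ejector pushes it back 16 mm.
- lamp_catch (a joint): How far the lamp's catch is pushed in, m: 0 up (rail empty, or pack latched), about 0.005 while a pack's nose rides over the tooth. Its red pad, as on the charger, is not needed.
- cup: Red plastic cup, 72 mm wide, 85 mm high, standing between charger and lamp. Origin: centre of its underside.
- bowl: White ceramic bowl, 124 mm wide, 55 mm high. Origin: centre of its underside.
- canister: White plastic canister with a green twist cap, 120 mm wide, 200 mm high. Origin: centre of its underside.
- ladle: Stainless ladle lying down, about 345 mm long, 34 mm high at its scoop. Origin: on the handle, 155 mm from the middle of the scoop (x points to the scoop).
- paddle: Flat wooden paddle lying down, 365 mm long, blade 90 mm wide, 12 mm thick. Origin: underside, near the blade's neck.
Things that resemble listed ones, but are neither listed nor needed, are in the scene too. Of the things shaped like the pack, the blue one is meant.

How it is judged:
On the way, in this order (a step that is already met when the one before it is completed fails the run):
1. the charger's catch is pressed and the pack springs back along the rail (value of joint charger_catch above 0.004 m and x of pack in the frame of charger_rail below -0.008 m and z of pack in the frame of charger_rail below 0.01 m), for 0.05 s.
2. the pack is slid out and lifted clear of the charger (distance between pack and charger_rail above 0.08 m and contact force between pack and charger below 0.05 N), for 0.1 s.
At the end, for the whole second after the job is handed in: The pack sits latched in the lamp's rail, at rest and let go: within 4 to 5 mm of its home along the rail, 4 mm across and off the deck, lined up within 0.08 rad, with the lamp's catch sprung back up (joint under 2 mm) (x of pack in the frame of lamp_rail between -0.004 and 0.005 m and y of pack in the frame of lamp_rail between -0.004 and 0.004 m and z of pack in the frame of lamp_rail between -0.003 and 0.004 m and angle between the x axis of pack and the x axis of lamp_rail, either way round below 0.08 rad and value of joint lamp_catch below 0.002 m and linear speed of pack below 0.02 m/s); the robot touches nothing.
It fails at once if a bystander (cup, bowl, canister, ladle, paddle) is moved more than 30 mm (distance of any of cup, bowl, canister, ladle, paddle from where it was at the start of the episode above 0.03 m).
It also fails if it takes over 58 s, if anything falls off the work surface, if the arm or the gripper's body presses on something with over 40 N, if the wrist force passes 120 N, or if a joint passes its speed limit or range.

## Working session

There is one attempt and no reset: what is moved stays moved. The work goes in short steps, Python scripts to look and compute and a tool call to move; the robot and the scene stay as the last step left them, time stands still between calls to the robot, and variables do not carry over. Pictures are saved under pics/ and viewed, at most 10 in all, crops included, and the job is handed in when it is done.

Besides the shell and the picture viewer there is one more tool, called as name(argument=value, ...) on one line, values as JSON. play_rows: Moves the arm, as the interface text tells. Its arguments: {"type":"object","properties":{"deltas":{"type":"array"},"newtons":{"type":"number"}},"required":["deltas"]}

```bash
ls; mkdir -p pics
python3 - <<'E'
from plant import robot
import cv2,numpy as np,pickle
s=robot.read_state();print(s)
for n in("top","side"):
    c=robot.read_camera(n);pickle.dump(c,open(f"pics/{n}0.pkl","wb"));cv2.imwrite(f"pics/{n}0.png",c["pixels"])
    print({k:v for k,v in c.items() if k!="pixels"})
E
```

```text
pics
{'t': 0.0, 'q': array([ 1.16356662e+00,  1.31130747e-01,  1.48925771e+00,  1.11930755e-05,
        1.52297910e+00, -8.53932392e-02]), 'dq': array([-1.55110851e-03,  4.58295237e-06, -3.06380796e-04, -5.49599863e-04,
       -7.26051014e-04, -2.05475063e-04]), 'joint_torque': array([-1.12872225e-03, -5.59787285e+01, -4.91795075e+01,  7.69171910e-02,
        3.41619586e-02, -1.46362954e-04]), 'tool_pos': array([0.18953736, 0.56869532, 0.21761745]), 'orientation': array([-5.03290149e-01, -3.10056592e+00,  2.69919800e-03]), 'force': array([-0.08633342, -1.43852226, -0.06769588]), 'wrist_torque': array([-0.00744007,  0.0073099 ,  0.00424609]), 'gripper_force': 0.0, 'opening': 0.09246070860673633}
{'mtx': array([[408.69380262,   0.        , 277.63757496],
       [  0.        , 408.69380262, 215.46647527],
       [  0.        ,   0.        ,   1.        ]]), 'eye': array([ 0.35362721, -0.09171696,  1.42194754]), 'rotation': array([ 0.13278885, -0.1282522 , -1.5736822 ])}
{'mtx': array([[426.75006622,   0.        , 279.81688979],
       [  0.        , 426.75006622, 204.0825208 ],
       [  0.        ,   0.        ,   1.        ]]), 'eye': array([ 0.13032733, -0.76703464,  0.97088849]), 'rotation': array([ 0.73242147, -0.22208926, -0.5621682 ])}
```

View pics/top0.png

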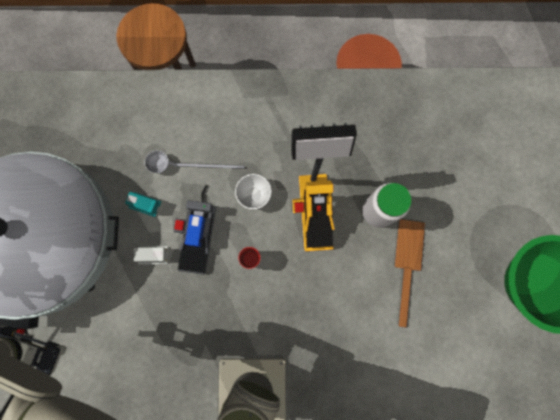

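View pics/side0.png

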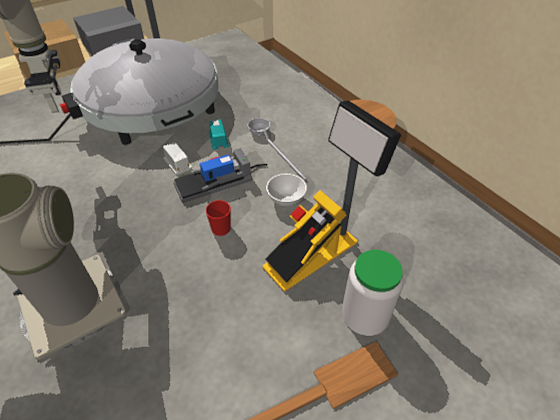

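The top view shows the base at (250,390), the charger with the blue pack at (197,232), and its red pad at (180,226). The lamp rail is at (318,215) with its pad at (298,207), and the cup is at (249,258). Things that could be taken for the pack: blue on the charger (197,232), teal (142,203), white (150,255). I choose the blue one and check it in a close crop.

```bash
cat > h.py <<'E'
import numpy as np,cv2,pickle
from scipy.spatial.transform import Rotation as R
def load(n): return pickle.load(open(f"pics/{n}.pkl","rb"))
def proj(c,P):
    p=(np.atleast_2d(P)-c["eye"])@R.from_rotvec(c["rotation"]).as_matrix()
    p=p*[1,-1,-1]; u=p@c["mtx"].T; return u[:,:2]/u[:,2:]
def ray(c,uv):
    d=np.linalg.solve(c["mtx"],np.array([uv[0],uv[1],1.]))*[1,-1,-1]
    d=R.from_rotvec(c["rotation"]).apply(d); return c["eye"],d/np.linalg.norm(d)
def onz(c,uv,z): e,d=ray(c,uv); return e+d*(z-e[2])/d[2]
def tri(c1,u1,c2,u2):
    A=np.zeros((3,3));b=np.zeros(3);L=[ray(c1,u1),ray(c2,u2)]
    for e,d in L: M=np.eye(3)-np.outer(d,d);A+=M;b+=M@e
    p=np.linalg.solve(A,b); return p,[np.linalg.norm((np.eye(3)-np.outer(d,d))@(p-e)) for e,d in L]
E
python3 - <<'E'
from h import *
t,s=load("top0"),load("side0")
print(proj(t,[0,0,0]),proj(s,[0,0,0]))
def crop(c,x,y,w,h,k): return cv2.resize(c["pixels"][y:y+h,x:x+w],None,fx=k,fy=k,interpolation=cv2.INTER_CUBIC)
a=np.hstack([crop(t,160,185,80,100,4),crop(t,285,160,60,100,4)]) # 560x400 
b=np.hstack([crop(s,160,130,110,80,3),crop(s,250,180,120,80,3)])
H=np.zeros((400+240,800,3),np.uint8)
H[:400,:a.shape[1]]=a;H[400:640,:b.shape[1]]=b
cv2.imwrite("pics/crop1.png",cv2.resize(H,(750,600)))
a=np.hstack([crop(t,165,190,60,90,6),crop(t,290,165,60,90,6)])
cv2.imwrite("pics/crop1.png",a)
b=np.hstack([crop(s,160,130,100,80,4),crop(s,255,185,100,110,4)[:320]]);b2=np.hstack([crop(s,160,130,100,110,4),crop(s,260,185,100,110,4)])
cv2.imwrite("pics/crop2.png",b2)
E
```

```text
[[251.94280257 393.16758691]] [[ 71.30219261 303.17587071]]
```

View pics/crop1.png

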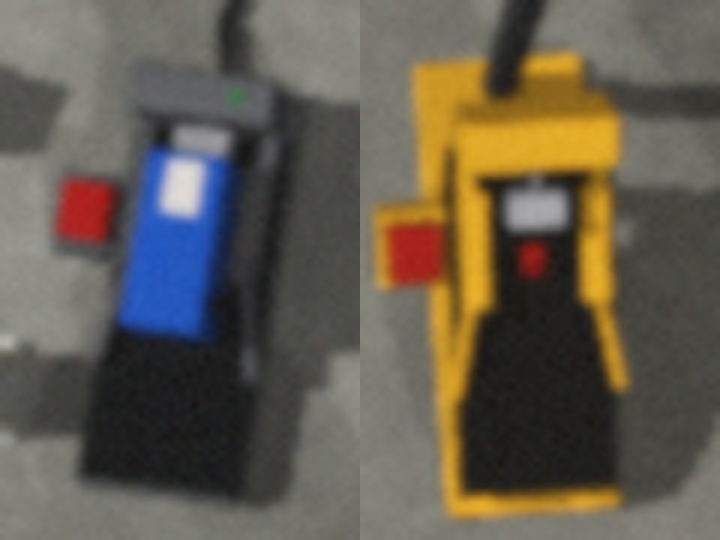

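View pics/crop2.png

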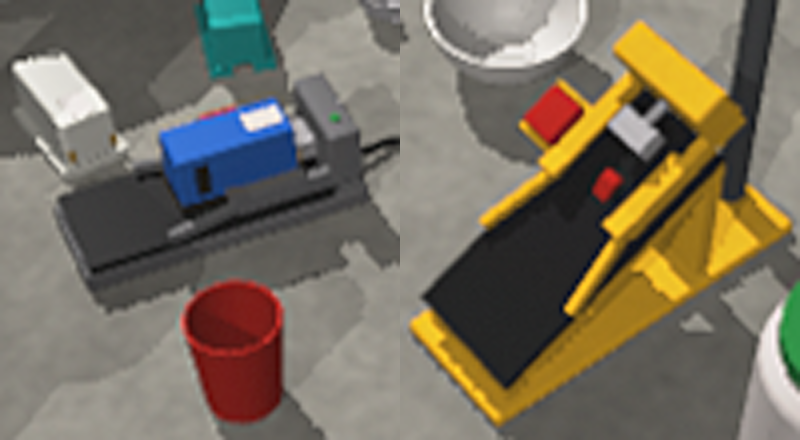

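The crops confirm the choice: the blue pack sits in the grey charger, its pad at about (179,225). The lamp rail is empty, with its pad at about (299,207) in the top view and (298,213) in the side view. Next I measure both rails.

```bash
cat > m.py <<'E'
from h import *
t,s=load("top0"),load("side0")
def red(c,box):
    x,y,w,h=box;hsv=cv2.cvtColor(c["pixels"],cv2.COLOR_BGR2HSV)[y:y+h,x:x+w].astype(int)
    m=(((hsv[...,0]<8)|(hsv[...,0]>172))&(hsv[...,1]>150)&(hsv[...,2]>60)).astype(np.uint8)
    n,l,st,ce=cv2.connectedComponentsWithStats(m);i=1+np.argmax(st[1:,4]);return ce[i]+[x,y],st[i]
pc=red(t,(168,212,24,26));pl=red(t,(288,195,20,22));pls=red(s,(285,200,28,26))
print(pc,pl,pls)
print("lamp pad tri",tri(t,pl[0],s,pls[0]))
f=lambda x,y,ox,oy,k:np.array([(x+.5)/k-.5+ox,(y+.5)/k-.5+oy])
T=lambda x,y:f(x,y,165,190,6) if x<360 else f(x-360,y,290,165,6)
S=lambda x,y:f(x,y,160,130,4) if x<400 else f(x-400,y,260,185,4)
def fit(loc,w):
    loc=np.array(loc);w=np.array(w);a=loc.mean(0);b=w.mean(0);A=loc-a;B=w-b
    th=np.arctan2((A[:,0]*B[:,1]-A[:,1]*B[:,0]).sum(),(A*B).sum())
    M=np.array([[np.cos(th),-np.sin(th)],[np.sin(th),np.cos(th)]]);o=b-M@a
    print("yaw",np.degrees(th),"origin",o,"\nres mm",np.round((w-(loc@M.T+o))*1e3,1));return th,o
# charger: local xyz (mm), cam, pixel
C=[((15,64,10),t,pc[0]),((-135,45,0),t,T(82,485)),((-135,-45,0),t,T(243,497)),((50,23,55),t,T(148,150)),
   ((-50,23,55),t,T(121,325)),((-135,45,0),s,S(58,203)),((-135,-45,0),s,S(95,270)),((-50,23,55),s,S(162,138)),((50,23,55),s,S(275,103))]
fit([np.array(l[:2])/1e3 for l,_,_ in C],[onz(c,p,(26+l[2])/1e3)[:2] for l,c,p in C])
sl=np.radians(30);Ry=R.from_euler('y',-30,degrees=True)
L=[((15,64,10),t,pl[0]),((15,64,10),s,pls[0]),((-135,45,0),t,T(462,490)),((-135,-45,0),t,T(618,487)),((-135,45,0),s,S(425,295)),((-135,-45,0),s,S(505,385))]
q=[Ry.apply(np.array(l)/1e3)+[0,0,.105] for l,_,_ in L]
fit([a[:2] for a in q],[onz(c,p,a[2])[:2] for a,(l,c,p) in zip(q,L)])
for n in((462,490,425,295),(618,487,505,385)): print("lampcorner",tri(t,T(*n[:2]),s,S(*n[2:])))
for n in((82,485,58,203),(243,497,95,270),(148,150,275,103),(121,325,162,138)): print("chg",tri(t,T(*n[:2]),s,S(*n[2:])))
# cup
for nm,c,box in(("t",t,(235,243,30,30)),("s",s,(200,198,36,40))): print("cup",red(c,box))
E
python3 m.py
```

```text
(array([179.01282051, 224.61538462]), array([ 7,  8,  9, 10, 78], dtype=int32)) (array([298.81333333, 206.85333333]), array([ 7,  8,  9, 10, 75], dtype=int32)) (array([297.975, 213.125]), array([  6,   6,  15,  15, 120], dtype=int32))
lamp pad tri (array([ 0.59863228, -0.15699708,  0.11971812]), [np.float64(0.0011777258183645418), np.float64(0.0011777258183644404)])
yaw -7.337879075891166 origin [0.53100866 0.18646471] 
res mm [[ 2.5  1.8]
 [-1.7  1.3]
 [ 2.5 -0.6]
 [-0.1  2.9]
 [ 1.8  2.1]
 [-1.7 -1.3]
 [ 2.4  2.8]
 [-0.4 -4.7]
 [-5.3 -4.4]]
yaw 3.2316149643467336 origin [ 0.59510486 -0.22189086] 
res mm [[-0.   0.1]
 [-2.8 -0.2]
 [ 3.3 -2.4]
 [-0.7 -0.7]
 [ 0.4  0.8]
 [-0.2  2.3]]
lampcorner (array([ 0.47708813, -0.18502205,  0.04020037]), [np.float64(0.0019376839093862015), np.float64(0.0019376839093860952)])
lampcorner (array([ 0.47951853, -0.27341967,  0.04168147]), [np.float64(0.0003568337899944033), np.float64(0.000356833789994516)])
chg (array([0.40162872, 0.25025312, 0.02317495]), [np.float64(0.0003998678353733799), np.float64(0.0003998678353734435)])
chg (array([0.39321505, 0.15800319, 0.02975309]), [np.float64(0.0005282469670471426), np.float64(0.0005282469670469688)])
chg (array([0.58397464, 0.20821278, 0.07176501]), [np.float64(0.0011461483035992354), np.float64(0.0011461483035992526)])
chg (array([0.48701171, 0.21954223, 0.07316599]), [np.float64(5.27222846235606e-05), np.float64(5.272228462359973e-05)])
cup (array([249.61812298, 257.11650485]), array([  5,   5,  20,  20, 309], dtype=int32))
cup (array([218.83357879, 216.69808542]), array([  6,   2,  25,  36, 679], dtype=int32))
```

```bash
cat >> h.py <<'E'
CH=(np.radians(-7.3),np.array([.531,.1865,.026]))
def rail(o,yaw,sl,loc): return np.array(o)+R.from_euler('zy',[yaw,-np.radians(sl)]).apply(np.array(loc)/1e3)
def go(s,P,yaw=None):
    """mm in tool axes as they stand, plus tool-z turn (deg) to bring tool y to world direction yaw+90deg"""
    M=R.from_rotvec(s["orientation"]).as_matrix();d=M.T@(np.array(P)-s["tool_pos"])*1e3
    ty=np.arctan2(M[1,1],M[0,1]); out=""
    if yaw is not None:
        w=(yaw+np.pi/2-ty+np.pi)%(2*np.pi)-np.pi; out=f"turn {-np.degrees(w):.2f} deg; after turn: "
        d2=R.from_euler('z',w).apply(M.T@np.eye(3)[0]*0+np.array([0,0,0])); 
        Mn=R.from_euler('z',w).as_matrix()@M; out+=str(np.round(Mn.T@(np.array(P)-s["tool_pos"])*1e3,1))
    print("to",np.round(P,4),"shift now",np.round(d,1),out)
def st():
    from plant import robot
    s=robot.read_state();M=R.from_rotvec(s["orientation"]).as_matrix()
    print("t %.2f"%s["t"],"pos",np.round(s["tool_pos"],4),"tooly",round(np.degrees(np.arctan2(M[1,1],M[0,1])),2),"toolz",np.round(M[:,2],3),"F",np.round(s["force"],1),"open",round(s["opening"],4),"grip",round(s["gripper_force"],1));return s
E
sed -i '/d2=/d' h.py
cat > m2.py <<'E'
from m import *
print('----')
for nm,a in(("eject",(536,210,637,130)),("tooth",(532,260,607,184))): print(nm,tri(t,T(*a[:2]),s,S(*a[2:])))
print("panel",onz(t,(323,125),.41),onz(t,(323,158),.33), "panel low tri",tri(t,(292,158),s,(330,140)),tri(t,(353,156),s,(382,172)))
print("cup",onz(t,(249.6,257),.06))
from h import *
x=st()
P=rail(CH[1],CH[0],0,(15,65,10));go(x,P+[0,0,.04],CH[0])
E
python3 m2.py | sed -n '/----/,$p'
```

```text
----
eject (array([ 0.6168645 , -0.22006578,  0.15081032]), [np.float64(7.356992031779558e-06), np.float64(7.356992031629693e-06)])
tooth (array([ 0.59629935, -0.22073264,  0.1115826 ]), [np.float64(0.0010615928958482663), np.float64(0.0010615928958484832)])
panel [ 0.76146673 -0.20914234  0.41      ] [ 0.69735219 -0.21602618  0.33      ] panel low tri (array([ 0.70709256, -0.13116667,  0.30191369]), [np.float64(0.00024298078517829313), np.float64(0.00024298078517827448)]) (array([ 0.70988148, -0.3039999 ,  0.32161073]), [np.float64(0.0052552276748966155), np.float64(0.005255227674896618)])
cup [0.44263266 0.00555754 0.06      ]
t 0.10 pos [0.1895 0.5687 0.2177] tooly 71.56 toolz [-0.001 -0.002 -1.   ] F [ 0.3 -0.4 -0.3] open 0.0929 grip 0.0
to [0.5541 0.2491 0.076 ] shift now [-447.  -187.7  142. ] turn -11.14 deg; after turn: [-402.3 -270.5  142.1]
```

play_rows(deltas=[-15, -18, 0, 0, 0, -22, -26, 0, 0, 0, -25, -29, 0, 0, 0, -27, -31, 0, 0, 0, -27, -31, 0, 0, 0, -25, -29, 0, 0, 0, -22, -26, 0, 0, 0, -15, -18, 0, -3.5, 0, -12, -12, 0, -3.8, 0, 0, 0, 0, -3.8, 0], newtons=20)

```text
t: 0.93
tool_pos: [0.3025, 0.2983, 0.2184]
orientation: [0.2, 3.135, -0.002]
force: [-0.7, 0.8, -0.5]
opening: 0.0311
gripper_force: 0.0
```

```bash
cat >> h.py <<'E'
LA=(np.radians(3.4),np.array([.595,-.2213,.105]))
E
python3 - <<'E'
from h import *
x=st();go(x,rail(CH[1],CH[0],0,(15,65,10))+[0,0,.03],CH[0])
E
```

```text
t 0.93 pos [0.3025 0.2983 0.2184] tooly 82.69 toolz [ 0.001 -0.001 -1.   ] F [-0.7  0.8 -0.5] open 0.0311 grip 0.0
to [0.5541 0.2491 0.066 ] shift now [-255.8  -16.7  152.6] turn -0.01 deg; after turn: [-255.8  -16.7  152.6]
```

play_rows(deltas=[-20, -1, 0, 0, 0, -32, -2, 0, 0, 0, -38, -3, 0, 0, 0, -38, -3, 0, 0, 0, -38, -3, 10, 0, 0, -36, -2, 20, 0, 0, -28, -2, 30, 0, 0, -18, -1, 34, 0, 0, -8, 0, 34, 0, 0, 0, 0, 20, 0, 0])

```text
t: 1.77
tool_pos: [0.5524, 0.2496, 0.0656]
orientation: [-0.203, -3.131, 0.003]
force: [-0.5, -0.1, -0.4]
opening: 0.0003
gripper_force: 0.0
```

Run:
```python
from h import *
from plant import robot
x=st();go(x,rail(CH[1],CH[0],0,(15,65,10)),CH[0])
P=[]
for n in("top","side"):
    c=robot.read_camera(n);pickle.dump(c,open(f"pics/{n}1.pkl","wb"))
    u=proj(c,x["tool_pos"])[0].astype(int);im=c["pixels"][u[1]-50:u[1]+50,u[0]-50:u[0]+50];print(n,u)
    P.append(cv2.resize(im,(400,400),interpolation=cv2.INTER_CUBIC))
cv2.imwrite("pics/pad1.png",np.hstack(P))
```

```text
t 1.77 pos [0.5524 0.2496 0.0656] tooly 82.57 toolz [-0.005 -0.002 -1.   ] F [-0.5 -0.1 -0.4] open 0.0003 grip 0.0
to [0.5541 0.2491 0.036 ] shift now [-1.9 -0.2 29.6] turn -0.13 deg; after turn: [-1.9 -0.2 29.6]
top [176 224]
side [214 153]
```

View pics/pad1.png

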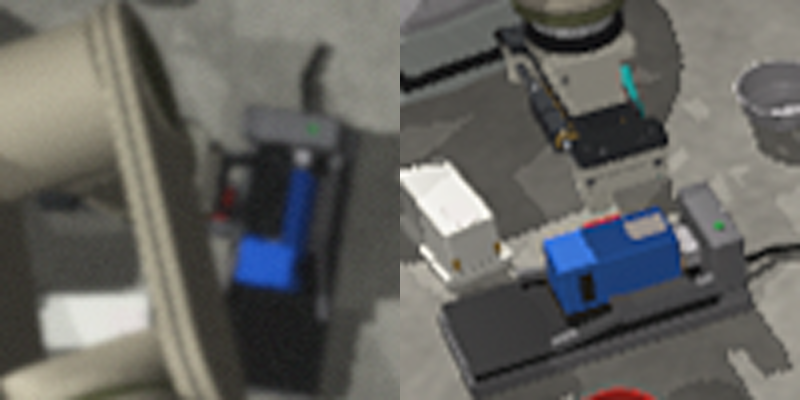

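The side crop shows the closed fingers behind the pack at about (625,185), right over the red pad at (600,222), and the top view agrees. I'll press down now.

play_rows(deltas=[-2, 0, 12, 0, 0, 0, 0, 12, 0, 0, 0, 0, 5, 0, 0, 0, 0, 4, 0, 0, 0, 0, 3, 0, 0, 0, 0, 2, 0, 0, 0, 0, 0, 0, 0])

```text
t: 2.45
tool_pos: [0.5552, 0.2513, 0.0331]
orientation: [0.201, 3.135, 0.001]
force: [-1.4, 0.4, 1.6]
opening: 0.0004
gripper_force: 0.5
```

```bash
cat >> h.py <<'E'
def blue(c,box=None):
    hsv=cv2.cvtColor(c["pixels"],cv2.COLOR_BGR2HSV)
    m=cv2.inRange(hsv,(105,130,50),(125,255,255));n,l,s,ce=cv2.connectedComponentsWithStats(m)
    i=1+np.argmax(s[1:,4]);return (l==i).astype(np.uint8),s[i],ce[i]
def snap(k):
    from plant import robot
    o=[]
    for n in("top","side"):
        c=robot.read_camera(n);pickle.dump(c,open(f"pics/{n}{k}.pkl","wb"));o.append(c)
    return o
E
python3 - <<'E'
from h import *
x=st();a=load("side1");b=snap(2)[1];print(blue(a)[1:],blue(b)[1:])
E
```

```text
t 2.45 pos [0.5552 0.2513 0.0331] tooly 82.67 toolz [ 0.001  0.    -1.   ] F [-1.4  0.4  1.6] open 0.0004 grip 0.5
(array([200, 155,  34,  27, 521], dtype=int32), array([215.78502879, 168.17658349])) (array([200, 155,  34,  27, 522], dtype=int32), array([215.80842912, 168.22796935]))
```

play_rows(deltas=[0, 0, 2, 0, 0, 0, 0, 2, 0, 0, 0, 0, 0, 0, 0, 0, 0, 0, 0, 0])

```text
t: 2.88
tool_pos: [0.5554, 0.2513, 0.0289]
orientation: [0.201, 3.134, 0.001]
force: [-1.3, 1.0, 3.0]
opening: 0.0003
gripper_force: 1.8
```

Run:
```python
from h import *
x=st();b=snap(2)[1];print(blue(b)[1:]);x=st()
```

```text
t 2.88 pos [0.5554 0.2513 0.0289] tooly 82.66 toolz [ 0.001  0.    -1.   ] F [-1.3  1.   3. ] open 0.0003 grip 1.8
(array([192, 160,  35,  24, 527], dtype=int32), array([207.76280835, 170.88994307]))
t 2.98 pos [0.5554 0.2513 0.029 ] tooly 82.66 toolz [ 0.001  0.    -1.   ] F [-1.4  1.4  3.8] open 0.0004 grip 1.8
```

play_rows(deltas=[0, 0, -15, 0, 0, 0, 0, -30, 0, 10, 0, 0, -35, 0, 40, 10, -20, -5, 0, 80, 15, -30, 0, 0, 93, 6, -15, 0, 0, 93, 0, 0, 0, 0, 93])

```text
t: 3.57
tool_pos: [0.5145, 0.1881, 0.1131]
orientation: [-0.203, -3.134, 0.002]
force: [-0.5, -0.5, -0.7]
opening: 0.0359
gripper_force: 0.0
```

Run:
```python
from h import *
x=st();t,s=snap(3)
go(x,rail(CH[1],CH[0],0,(-16,0,25)),CH[0])
for c in(t,s):
    m,b,ce=blue(c);print(b,ce);cn=max(cv2.findContours(m,0,1)[0],key=cv2.contourArea);print(cv2.approxPolyDP(cn,1.5,True)[:,0].tolist())
P=[]
for c in(t,s):
    u=proj(c,rail(CH[1],CH[0],0,(-16,0,30)))[0].astype(int);im=c["pixels"][u[1]-50:u[1]+50,u[0]-50:u[0]+50];print(u)
    P.append(cv2.resize(im,(400,400),interpolation=cv2.INTER_CUBIC))
cv2.imwrite("pics/grip1.png",np.hstack(P))
```

```text
t 3.57 pos [0.5145 0.1881 0.1131] tooly 82.58 toolz [-0.001 -0.001 -1.   ] F [-0.5 -0.5 -0.7] open 0.0359 grip 0.0
to [0.5151 0.1885 0.051 ] shift now [-0.7  0.6 62.1] turn -0.12 deg; after turn: [-0.7  0.6 62.1]
[196 243   5  11  30] [197.8        246.66666667]
[[196, 243], [199, 253], [197, 249], [200, 244]]
[192 160  35  24 533] [207.70168856 170.87242026]
[[225, 164], [223, 162], [213, 165], [209, 160], [192, 165], [193, 176], [197, 183], [215, 178], [226, 173]]
[195 235]
[213 170]
```

View pics/grip1.png

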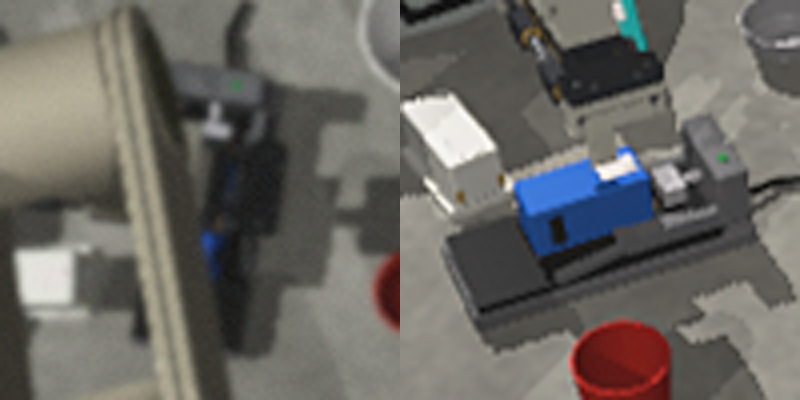

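The pack has sprung back: in the side crop its nose is clear of the ejector at (655,190). The tool hangs over it, fingers still opening. I'll wait for them and then go down.

play_rows(deltas=[0, 0, 0, 0, 93, 0, 0, 0, 0, 93, 0, 0, 0, 0, 93, 0, 0, 0, 0, 93, 0, 0, 10, 0, 93, 0, 0, 17, 0, 93, 0, 0, 17, 0, 93, 0, 0, 12, 0, 93, 0, 0, 6, 0, 93, 0, 0, 0, 0, 93])

```text
t: 4.5
tool_pos: [0.5145, 0.1902, 0.0494]
orientation: [-0.201, -3.132, 0.002]
force: [0.1, -0.1, -0.6]
opening: 0.0933
gripper_force: 0.0
```

play_rows(deltas=[0, 0, 0, 0, 30, 0, 0, 0, 0, 30, 0, 0, 0, 0, 30, 0, 0, 0, 0, 30, 0, 0, 0, 0, 30, 0, 0, 0, 0, 30, 0, 0, 0, 0, 30], newtons=25)

```text
t: 5.08
tool_pos: [0.5161, 0.1906, 0.0519]
orientation: [0.201, 3.135, 0.0]
force: [0.1, -0.4, -1.4]
opening: 0.0507
gripper_force: 0.0
```

Run:
```python
from h import *
x=st();go(x,rail(CH[1],CH[0],0,(-16,0,25)),CH[0]);go(x,rail(CH[1],CH[0],0,(-90,0,25)),CH[0])
```

```text
t 5.08 pos [0.5161 0.1906 0.0519] tooly 82.67 toolz [ 0.  0. -1.] F [ 0.1 -0.4 -1.4] open 0.0507 grip 0.0
to [0.5151 0.1885 0.051 ] shift now [ 0.7 -2.2  0.9] turn -0.03 deg; after turn: [ 0.7 -2.2  0.9]
to [0.4417 0.1979 0.051 ] shift now [74.7 -2.3  0.9] turn -0.03 deg; after turn: [74.7 -2.2  0.9]
```

play_rows(deltas=[0, 0, 0, 0, 30, 0, 0, 0, 0, 30, 0, 0, 0, 0, 30, 0, 0, 0, 0, 30], newtons=25)

```text
t: 5.42
tool_pos: [0.5162, 0.191, 0.0519]
orientation: [0.201, 3.135, 0.001]
force: [-0.2, 2.8, 2.2]
opening: 0.0462
gripper_force: 24.9
```

Run:
```python
from h import *
x=st();go(x,rail(CH[1],CH[0],0,(-90,0,25)),CH[0])
```

```text
t 5.42 pos [0.5162 0.191  0.0519] tooly 82.67 toolz [ 0.     0.001 -1.   ] F [-0.2  2.8  2.2] open 0.0462 grip 24.9
to [0.4417 0.1979 0.051 ] shift now [74.7 -2.6  0.9] turn -0.03 deg; after turn: [74.7 -2.6  0.9]
```

play_rows(deltas=[8, 0, 0, 0, 30, 14, 0, 0, 0, 30, 16, 0, 0, 0, 30, 16, 0, 0, 0, 30, 14, 0, 0, 0, 30, 10, 0, 0, 0, 30, 4, 0, 0, 0, 30, 0, 0, 0, 0, 30])

```text
t: 6.08
tool_pos: [0.4336, 0.2009, 0.0513]
orientation: [-0.2, -3.134, 0.001]
force: [-1.0, -0.1, -1.4]
opening: 0.0459
gripper_force: 24.9
```

Run:
```python
from h import *
x=st();t,s=snap(4);print(blue(s)[1:])
```

```text
t 6.08 pos [0.4336 0.2009 0.0513] tooly 82.69 toolz [-0.001 -0.    -1.   ] F [-1.  -0.1 -1.4] open 0.0459 grip 24.9
(array([166, 171,  36,  22, 367], dtype=int32), array([180.72752044, 181.31607629]))
```

play_rows(deltas=[0, 0, -10, 0, 30, 0, 0, -20, 0, 30, 0, 0, -25, 0, 30, 0, 0, -25, 0, 30, 0, 0, -25, 0, 30, 0, 0, -25, 0, 30, 0, 0, -20, 0, 30, 0, 0, -10, -3.6, 30, 0, 0, 0, -3.6, 30, 0, 0, 0, -3.5, 30])

```text
t: 7.02
tool_pos: [0.4357, 0.201, 0.2134]
orientation: [-0.096, 3.138, 0.001]
force: [-0.4, -0.5, -4.0]
opening: 0.0457
gripper_force: 24.9
```

Run:
```python
from h import *
x=st();G=rail(LA[1],LA[0],30,(-98,0,44))-[0,0,.019];go(x,G+[0,0,.06],LA[0])
c=snap(5)
P=[]
for n,k in zip(c,("top","side")):
    u=proj(n,x["tool_pos"])[0].astype(int);print(u)
    im=n["pixels"][max(u[1]-50,0):u[1]+50,max(u[0]-50,0):u[0]+50];P.append(cv2.resize(im,(400,400),interpolation=cv2.INTER_CUBIC))
cv2.imwrite("pics/lift.png",np.hstack(P))
```

```text
t 7.02 pos [0.4357 0.201  0.2134] tooly 93.51 toolz [ 0.002  0.001 -1.   ] F [-0.4 -0.5 -4. ] open 0.0457 grip 24.9
to [ 0.4883 -0.2271  0.1352] shift now [ -26.1 -430.6   78.1] turn 0.11 deg; after turn: [ -26.9 -430.5   78.1]
[179 256]
[180 137]
```

View pics/lift.png

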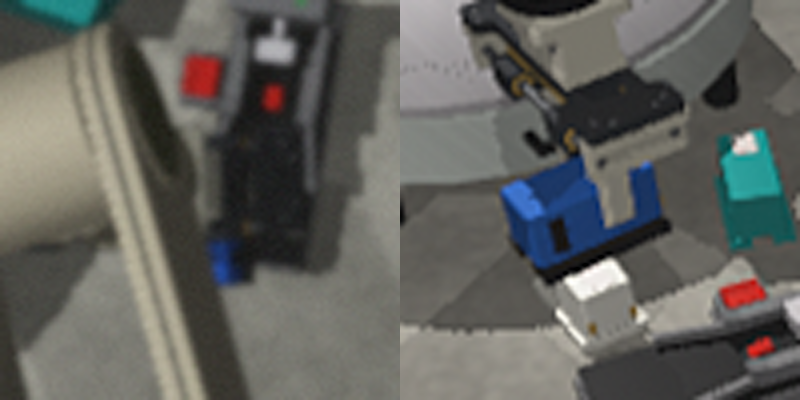

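play_rows(deltas=[0, -15, 0, 0, 30, -2, -28, 0, 0, 30, -3, -36, 0, 0, 30, -3, -38, 0, 0, 30, -4, -38, 0, 0, 30, -4, -38, 0, 0, 30, -4, -38, 0, 0, 30, -4, -38, 0, 0, 30, -4, -38, 0, 0, 30, -4, -38, 0, 0, 30])

```text
t: 7.95
tool_pos: [0.4867, -0.1436, 0.2116]
orientation: [0.088, -3.14, -0.0]
force: [0.7, 0.2, -3.2]
opening: 0.0458
gripper_force: 24.9
```

play_rows(deltas=[-3, -36, 0, 0, 30, -1, -28, 0, 0, 30, 0, -15, 0, 0, 30, 0, 0, 0, 0, 30, 0, 0, 0, 0, 30])

```text
t: 8.37
tool_pos: [0.4951, -0.2204, 0.2112]
orientation: [0.087, -3.139, -0.002]
force: [1.0, 0.3, -4.1]
opening: 0.0463
gripper_force: 24.9
```

Run:
```python
from h import *
x=st();G=rail(LA[1],LA[0],30,(-90,0,44))-[0,0,.019];go(x,G+[0,0,.04],LA[0])
c=snap(6)
P=[]
for n,k in zip(c,("top","side")):
    u=proj(n,rail(LA[1],LA[0],30,(-60,0,44)))[0].astype(int)-[0,10];print(u)
    im=n["pixels"][max(u[1]-50,0):u[1]+50,max(u[0]-50,0):u[0]+50];P.append(cv2.resize(im,(400,400),interpolation=cv2.INTER_CUBIC))
cv2.imwrite("pics/lamp1.png",np.hstack(P))
for n in c: print(blue(n)[1:])
```

```text
t 8.37 pos [ 0.4951 -0.2204  0.2112] tooly 93.18 toolz [-0.001  0.001 -1.   ] F [ 1.   0.3 -4.1] open 0.0463 grip 24.9
to [ 0.4952 -0.2266  0.1192] shift now [ 0.2 -6.3 92. ] turn -0.22 deg; after turn: [ 0.2 -6.3 92. ]
[319 221]
[289 233]
(array([315, 243,  18,  14, 215], dtype=int32), array([323.28837209, 249.31162791]))
(array([252, 208,  33,  36, 701], dtype=int32), array([267.45221113, 225.41369472]))
```

View pics/lamp1.png

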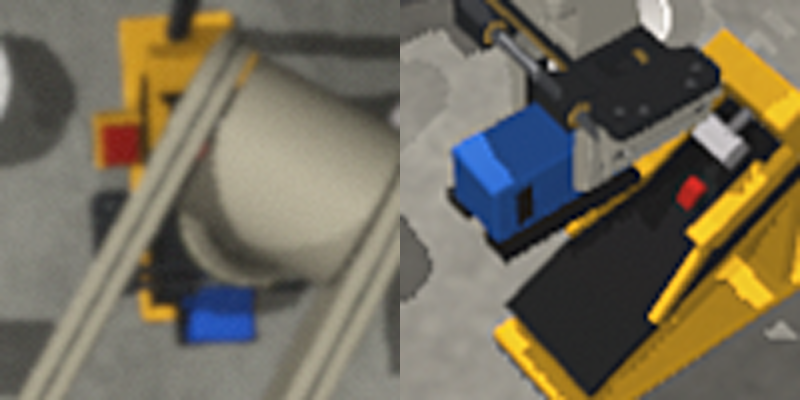

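The side crop shows the pack level over the lower deck, tail-bottom corner at (505,255) and nose-bottom at about (638,175). The top view has the blue tail at about (220,315). I compute the in-hand offset from these.

Run:
```python
from h import *
t,s=load("top6"),load("side6")
tcp=np.array([.4951,-.2204,.2112]);z=tcp[2]-.025
f=lambda x,y,ox,oy:((x+.5)/4-.5+ox,(y+.5)/4-.5+oy)
def loc(P): return np.round(R.from_euler('z',-LA[0]).apply(P-tcp)*1e3,1)
S=lambda x,y:f(x-400,y,239,183);T=lambda x,y:f(x,y,269,171)
print("tail -y bottom",loc(onz(s,S(505,257),z)),"nose -y bottom",loc(onz(s,S(638,178),z+.002)))
print("tail top L,R side",loc(onz(s,S(452,150),z+.055)),loc(onz(s,S(492,190),z+.055)))
print("tail top L,R top",loc(onz(t,T(187,335),z+.055)),loc(onz(t,T(255,338),z+.055)))
print("tail bottom flange +y",loc(onz(s,S(448,192),z+.009)),"tri tail L",[loc(tri(t,T(187,335),s,S(452,150))[0])],[loc(tri(t,T(255,338),s,S(492,190))[0])])
```

```text
tail -y bottom [-59.9 -23.2 -25. ] nose -y bottom [ 37.5 -24.6 -23. ]
tail top L,R side [-62.8  21.5  30. ] [-61.9 -16.1  30. ]
tail top L,R top [-56.6  26.8  30. ] [-61.9 -21.9  30. ]
tail bottom flange +y [-62.3  30.3 -16. ] tri tail L [array([-57.6,  26.8,  22.2])] [array([-63.4, -20.6,  35.7])]
```

play_rows(deltas=[0, -3, 8, 0, 30, 0, -3, 16, 0, 30, 0, -2, 20, 0, 30, 0, 0, 20, 0, 30, 0, 0, 18, 0, 30, 0, 0, 12, 0, 30, 0, 0, 8, 0, 30, 0, 0, 4, 0, 30, 0, 0, 0, 0, 30, 0, 0, 0, 0, 30], newtons=14)

```text
t: 9.3
tool_pos: [0.4964, -0.2282, 0.1064]
orientation: [-0.092, 3.139, -0.001]
force: [0.9, 0.3, -3.6]
opening: 0.0458
gripper_force: 14.0
```

Run:
```python
from h import *
x=st();G=rail(LA[1],LA[0],30,(-90,0,44))-[0,0,.019];go(x,G,LA[0])
```

```text
t 9.30 pos [ 0.4964 -0.2282  0.1064] tooly 93.37 toolz [ 0.001 -0.001 -1.   ] F [ 0.9  0.3 -3.6] open 0.0458 grip 14.0
to [ 0.4952 -0.2266  0.0792] shift now [ 1.2  1.6 27.2] turn -0.03 deg; after turn: [ 1.2  1.6 27.2]
```

Now press down slowly, so the deck pivots the nose up in the fingers.

play_rows(deltas=[0, 0, 4, 0, 30, 0, 0, 4, 0, 30, 0, 0, 4, 0, 30, 0, 0, 3, 0, 30, 0, 0, 3, 0, 30, 0, 0, 0, 0, 30], newtons=10)

```text
t: 9.8
tool_pos: [0.495, -0.2285, 0.0873]
orientation: [0.092, -3.138, 0.001]
force: [-3.6, 0.3, -0.9]
opening: 0.0463
gripper_force: 10.0
```

play_rows(deltas=[0, 0, 3, 0, 30, 0, 0, 2, 0, 30, 0, 0, 2, 0, 30, 0, 0, 1, 0, 30, 0, 0, 0, 0, 30])

```text
t: 10.22
tool_pos: [0.495, -0.2285, 0.0795]
orientation: [0.092, -3.138, 0.0]
force: [-5.5, -0.8, -0.4]
opening: 0.046
gripper_force: 10.0
```

Run:
```python
from h import *
x=st();G=rail(LA[1],LA[0],30,(-90,0,44))-[0,0,.019];go(x,G,LA[0])
c=snap(7)
P=[]
for n,k in zip(c,("top","side")):
    u=proj(n,rail(LA[1],LA[0],30,(-70,0,44)))[0].astype(int)-[0,10];print(u)
    im=n["pixels"][max(u[1]-50,0):u[1]+50,max(u[0]-50,0):u[0]+50];P.append(cv2.resize(im,(400,400),interpolation=cv2.INTER_CUBIC))
cv2.imwrite("pics/lamp2.png",np.hstack(P))
```

```text
t 10.22 pos [ 0.495  -0.2285  0.0795] tooly 93.34 toolz [-0.002 -0.    -1.   ] F [-5.5 -0.8 -0.4] open 0.046 grip 10.0
to [ 0.4952 -0.2266  0.0792] shift now [-0.3  1.9  0.3] turn -0.06 deg; after turn: [-0.3  1.9  0.3]
[320 223]
[286 236]
```

View pics/lamp2.png

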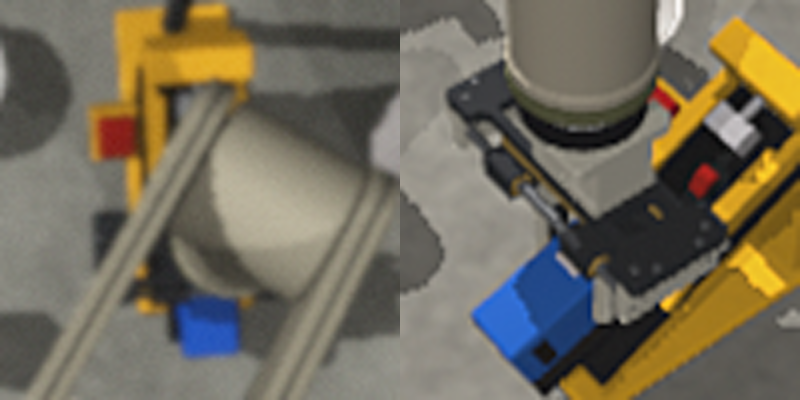

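The side crop shows the pack tilted with the deck, lying on its lower end. Its tail is at about (545,385), with the nose between the guides. I slide it up the slope now.

play_rows(deltas=[-2.6, 0, -1.5, 0, 30, -5.2, 0, -3, 0, 30, -5.2, 0, -3, 0, 30, -5.2, 0, -3, 0, 30, -5.2, 0, -3, 0, 30, -5.2, 0, -3, 0, 30, -2.6, 0, -1.5, 0, 30, 0, 0, 0, 0, 30], newtons=18)

```text
t: 10.98
tool_pos: [0.5274, -0.2265, 0.0981]
orientation: [-0.092, 3.14, -0.001]
force: [-3.4, 1.0, 2.8]
opening: 0.0459
gripper_force: 18.0
```

```bash
cat >> h.py <<'E'
def lampst():
    x=st();v=R.from_euler('zy',[LA[0],-np.pi/6]);print("axis in rail",np.round(v.inv().apply(x["tool_pos"]+[0,0,.019]-LA[1])*1e3,1),"F rail",np.round(v.inv().apply(x["force"]),1));return x
E
python3 -c "
from h import *
lampst()"
```

```text
t 10.98 pos [ 0.5274 -0.2265  0.0981] tooly 93.36 toolz [ 0. -0. -1.] F [-3.4  1.   2.8] open 0.0459 grip 18.0
axis in rail [-52.7  -2.1  44.3] F rail [-1.5  1.1  4.2]
```

play_rows(deltas=[-2.6, 0, -1.5, 0, 30, -2.6, 0, -1.5, 0, 30, -2.6, 0, -1.5, 0, 30, -2.6, 0, -1.5, 0, 30, -2.6, 0, -1.5, 0, 30, -2.6, 0, -1.5, 0, 30, 0, 0, 0, 0, 30], newtons=25)

```text
t: 11.57
tool_pos: [0.5422, -0.2255, 0.1068]
orientation: [0.092, -3.139, 0.0]
force: [-6.6, 0.4, 1.7]
opening: 0.0461
gripper_force: 25.0
```

```bash
python3 -c "
from h import *
lampst()"
```

```text
t 11.57 pos [ 0.5422 -0.2255  0.1068] tooly 93.35 toolz [-0.001 -0.    -1.   ] F [-6.6  0.4  1.7] open 0.0461 grip 25.0
axis in rail [-35.5  -2.1  44.4] F rail [-4.9  0.7  4.8]
```

play_rows(deltas=[-3.5, 0, -2, 0, 30, -3.5, 0, -2, 0, 30, -3.5, 0, -2, 0, 30, -3.5, 0, -2, 0, 30, -3.5, 0, -2, 0, 30, -3.5, 0, -2, 0, 30, 0, 0, 0, 0, 30], newtons=45)

```text
t: 12.15
tool_pos: [0.563, -0.2243, 0.1188]
orientation: [0.092, -3.139, -0.0]
force: [-6.6, -0.7, 3.2]
opening: 0.0456
gripper_force: 45.0
```

```bash
python3 -c "
from h import *
lampst()"
```

```text
t 12.15 pos [ 0.563  -0.2243  0.1188] tooly 93.35 toolz [-0.002  0.    -1.   ] F [-6.6 -0.7  3.2] open 0.0456 grip 45.0
axis in rail [-11.5  -2.3  44.4] F rail [-4.1 -0.4  6.1]
```

play_rows(deltas=[-3.5, 0, -2, 0, 30, -3.5, 0, -2, 0, 30, -3.5, 0, -2, 0, 30, -3.5, 0, -2, 0, 30, 0, 0, 0, 0, 30], newtons=60)

```text
t: 12.57
tool_pos: [0.5676, -0.2238, 0.1218]
orientation: [0.089, -3.118, -0.005]
force: [-39.4, -4.0, 3.6]
opening: 0.0454
gripper_force: 60.0
```

play_rows(deltas=[-2.6, 0, -1.5, 0, 30, -2.6, 0, -1.5, 0, 30, 0, 0, 0, 0, 30])

```text
t: 12.82
tool_pos: [0.5678, -0.2238, 0.1221]
orientation: [0.087, -3.107, -0.007]
force: [-57.0, -6.7, 2.3]
opening: 0.0456
gripper_force: 60.0
```

```bash
python3 -c "
from h import *
lampst()"
```

```text
t 12.82 pos [ 0.5678 -0.2238  0.1221] tooly 93.2 toolz [-0.033  0.004 -0.999] F [-57.   -6.7   2.3] open 0.0456 grip 60.0
axis in rail [-5.7 -2.1 44.9] F rail [-48.5  -3.9  30.5]
```

The push is blocked at about 50 N, just where the leading fingertip corner reaches the lip mouth (x≈-15). So the fingertips are slightly too low. I back off first, then slide the fingers up a few mm on the body while the lips hold the pack.

play_rows(deltas=[5, 0, 3, 0, 30, 5, 0, 3, 0, 30, 5, 0, 3, 0, 30, 3.5, 0, 2, 0, 30, 0, 0, 0, 0, 30, 0, 0, 0, 0, 30], newtons=60)

```text
t: 13.32
tool_pos: [0.5646, -0.2242, 0.1196]
orientation: [-0.092, 3.139, -0.001]
force: [-4.6, -0.1, 6.0]
opening: 0.0458
gripper_force: 60.0
```

```bash
python3 -c "
from h import *
lampst();c=snap(8)
for n in c:print(blue(n)[1:])
P=[]
for n,k in zip(c,('top','side')):
    u=proj(n,rail(LA[1],LA[0],30,(0,0,60)))[0].astype(int)-[0,10];print(u)
    im=n['pixels'][max(u[1]-50,0):u[1]+50,max(u[0]-50,0):u[0]+50];P.append(cv2.resize(im,(400,400),interpolation=cv2.INTER_CUBIC))
cv2.imwrite('pics/lamp3.png',np.hstack(P))
"
```

```text
t 13.32 pos [ 0.5646 -0.2242  0.1196] tooly 93.35 toolz [ 0.002 -0.    -1.   ] F [-4.6 -0.1  6. ] open 0.0458 grip 60.0
axis in rail [-9.7 -2.4 44.3] F rail [-1.   0.   7.5]
(array([313, 223,  17,  18, 275], dtype=int32), array([321.11636364, 231.18909091]))
(array([276, 220,  31,  39, 621], dtype=int32), array([292.25603865, 240.47342995]))
[319 205]
[302 214]
```

play_rows(deltas=[0, 0, 0, 0, 30, 1, 0, -1.7, 0, 30, 1, 0, -1.7, 0, 30, 1, 0, -1.7, 0, 30, 0, 0, 0, 0, 30], newtons=10)

```text
t: 13.83
tool_pos: [0.5611, -0.2242, 0.1219]
orientation: [0.092, -3.14, -0.0]
force: [4.7, -3.2, -10.5]
opening: 0.0459
gripper_force: 10.0
```

```bash
python3 -c "
from h import *
lampst();c=snap(9)
for n in c:print(blue(n)[1:])
"
```

```text
t 13.83 pos [ 0.5611 -0.2242  0.1219] tooly 93.36 toolz [-0.001  0.    -1.   ] F [  4.7  -3.2 -10.5] open 0.0459 grip 10.0
axis in rail [-11.6  -2.3  48. ] F rail [ -1.4  -3.1 -11.5]
(array([313, 223,  17,  18, 266], dtype=int32), array([321.07518797, 231.83834586]))
(array([276, 221,  31,  38, 603], dtype=int32), array([291.8092869 , 240.90049751]))
```

play_rows(deltas=[1, 0, -1.7, 0, 30, 1, 0, -1.7, 0, 30, 0, 0, 0, 0, 30], newtons=10)

```text
t: 14.18
tool_pos: [0.559, -0.2244, 0.1251]
orientation: [0.092, -3.139, -0.001]
force: [4.1, -3.6, -11.5]
opening: 0.0463
gripper_force: 10.0
```

play_rows(deltas=[0, 0, 0, 0, 30, -1, 0, 1.7, 0, 30, 0, 0, 0, 0, 30], newtons=60)

```text
t: 14.43
tool_pos: [0.5594, -0.2243, 0.125]
orientation: [0.092, -3.138, -0.001]
force: [-3.5, -0.2, -1.0]
opening: 0.0457
gripper_force: 60.0
```

```bash
python3 -c "
from h import *
lampst();c=snap(9)
for n in c:print(blue(n)[1:])
"
```

```text
t 14.43 pos [ 0.5594 -0.2243  0.125 ] tooly 93.36 toolz [-0.002  0.    -1.   ] F [-3.5 -0.2 -1. ] open 0.0457 grip 60.0
axis in rail [-11.5  -2.3  51.6] F rail [-3.5 -0.   0.8]
(array([313, 224,  17,  17, 257], dtype=int32), array([321.24902724, 231.64202335]))
(array([276, 222,  31,  37, 594], dtype=int32), array([291.8030303 , 240.70707071]))
```

play_rows(deltas=[-2.6, 0, -1.5, 0, 30, -2.6, 0, -1.5, 0, 30, -2.6, 0, -1.5, 0, 30, -2.6, 0, -1.5, 0, 30, 0, 0, 0, 0, 30], newtons=60)

```text
t: 14.95
tool_pos: [0.5619, -0.2239, 0.1268]
orientation: [0.089, -3.12, -0.005]
force: [-33.5, -5.0, -0.8]
opening: 0.0455
gripper_force: 60.0
```

```bash
python3 -c "
from h import *
lampst();c=snap(9)
for n in c:print(blue(n)[1:])
"
```

```text
t 14.95 pos [ 0.5619 -0.2239  0.1268] tooly 93.28 toolz [-0.02   0.002 -1.   ] F [-33.5  -5.   -0.8] open 0.0455 grip 60.0
axis in rail [-8.4 -2.2 51.8] F rail [-29.7  -3.2  16.1]
(array([312, 222,  18,  18, 271], dtype=int32), array([320.94464945, 230.64575646]))
(array([277, 220,  31,  38, 606], dtype=int32), array([292.49834983, 239.57755776]))
```

```bash
python3 -c "
from h import *
from plant import robot
x=robot.read_state();print(x['wrist_torque'],x['force'],x['joint_torque'])
c=load('side9');cv2.imwrite('pics/last.png',cv2.resize(c['pixels'][150:270,235:395],(800,600),interpolation=cv2.INTER_CUBIC))
"
```

```text
[-0.8643573   5.83103614  0.10500591] [-32.7558898   -4.67816     -1.74926257] [ 9.84964639e+00 -6.41740179e+01 -6.27332282e+01  6.66609496e+00
 -9.88408506e+00  3.63979081e-02]
```

View pics/last.png

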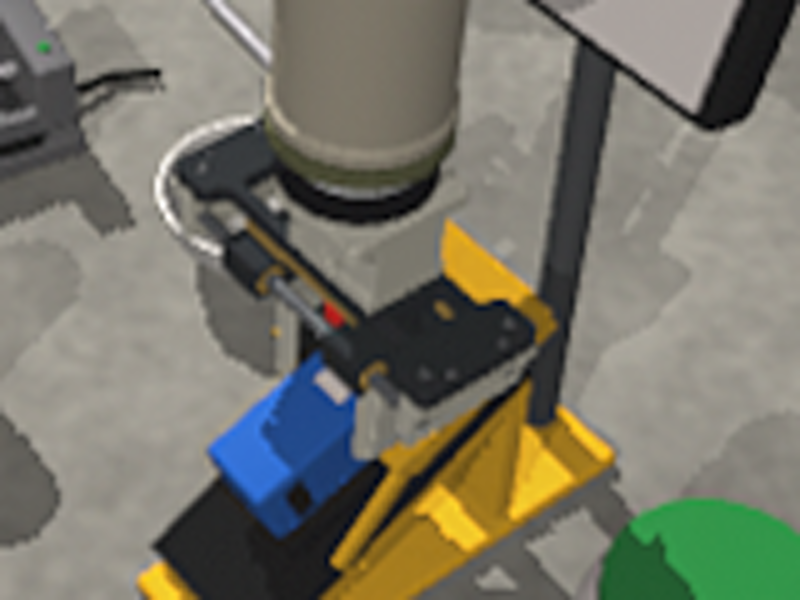

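The last picture shows the pack tilted along the rail. Its tail's lower body corner is at (285,535) and its top tail corners at about (210,455) and (292,460). The gripper is clear of the mast and end block. I work out the pack's place in the rail from these corners.

Run:
```python
from h import *
s=load("side9");t=load("top9");v=R.from_euler('zy',[LA[0],-np.pi/6])
def cast(c,uv,ax,val):
    e,d=ray(c,uv);e=v.inv().apply(e-LA[1])*1e3;d=v.inv().apply(d);return np.round(e+d*(val-e[ax])/d[ax],1)
S=lambda x,y:((x+.5)/5-.5+235,(y+.5)/5-.5+150)
print("low -y corner on y=-23",cast(s,S(285,535),1,-23))
print("top +y corner y=23",cast(s,S(210,455),1,23),"z=55",cast(s,S(210,455),2,55))
print("top -y corner y=-23",cast(s,S(292,460),1,-23),"z55",cast(s,S(292,460),2,55))
for c in(t,s):
    m=blue(c)[0];cn=max(cv2.findContours(m,0,1)[0],key=cv2.contourArea);print(cv2.approxPolyDP(cn,1.2,True)[:,0].tolist())
m=blue(t)[0];ys,xs=np.where(m);y=ys.max();print("top tail row",y,xs[ys>=y-1].min(),xs[ys>=y-1].max())
for r in (238,239): print(cast(t,(321,r),2,55),cast(t,(321,r),2,9))
# expected projections for origin X
for X in(-5,-16,-30): 
    w=[rail(LA[1],LA[0],30,(X-50,y,z)) for y,z in((-23,9),(23,55),(-23,55))];print(X,np.round(proj(s,w),1).tolist(),np.round(proj(t,w),1).tolist())
```

```text
low -y corner on y=-23 [-78.8 -23.   30.4]
top +y corner y=23 [-75.4  23.   61.2] z=55 [-75.9  26.9  55. ]
top -y corner y=-23 [-47.1 -23.   77. ] z55 [-48.2 -10.3  55. ]
[[327, 222], [313, 224], [313, 236], [315, 239], [329, 237]]
[[298, 220], [277, 239], [280, 246], [290, 257], [307, 243], [304, 241], [305, 229], [302, 231], [297, 226], [299, 223]]
top tail row 239 314 328
[-79.8  -1.6  55. ] [-100.3   -5.6    9. ]
[-83.4  -1.5  55. ] [-103.9   -5.5    9. ]
-5 [[301.2, 252.3], [283.1, 235.6], [294.3, 246.8]] [[325.9, 225.1], [313.1, 231.4], [327.5, 230.5]]
-16 [[298.3, 255.4], [280.2, 238.7], [291.2, 250.0]] [[325.9, 228.2], [313.2, 234.5], [327.5, 233.6]]
-30 [[294.6, 259.3], [276.4, 242.7], [287.4, 254.1]] [[326.1, 232.1], [313.3, 238.5], [327.6, 237.6]]
```

The pack sits at X≈-28 with its tail a few mm high, so it is nose-down in the fingers and wedging in the lips. I'll back off, loosen the grip, press it flat on the deck, then push with a moderate grip so it can align itself.

play_rows(deltas=[3.5, 0, 2, 0, 30, 3.5, 0, 2, 0, 30, 2, 0, 1, 0, 30, 0, 0, 0, 0, 30], newtons=60)

```text
t: 15.38
tool_pos: [0.5612, -0.2241, 0.126]
orientation: [0.092, -3.14, -0.001]
force: [-3.9, 0.1, -4.3]
opening: 0.0458
gripper_force: 60.0
```

play_rows(deltas=[0, 0, 0, 0, 30, -1, 0, 1.7, 0, 30, -1, 0, 1.7, 0, 30, -1, 0, 1.7, 0, 30, 0, 0, 0, 0, 30], newtons=8)

```text
t: 15.8
tool_pos: [0.5648, -0.2241, 0.1215]
orientation: [0.092, -3.14, 0.001]
force: [-2.4, 0.2, -1.4]
opening: 0.0456
gripper_force: 8.0
```

```bash
cat >> h.py <<'E'
def corners(k):
    t,s=snap(k);o=[]
    for c in(t,s):
        m=blue(c)[0];cn=max(cv2.findContours(m,0,1)[0],key=cv2.contourArea);print(cv2.approxPolyDP(cn,1.2,True)[:,0].tolist())
E
python3 -c "
from h import *
lampst();corners(10)
from plant import robot;print(robot.read_state()['wrist_torque'])"
```

```text
t 15.80 pos [ 0.5648 -0.2241  0.1215] tooly 93.37 toolz [-0. -0. -1.] F [-2.4  0.2 -1.4] open 0.0456 grip 8.0
axis in rail [-8.5 -2.3 45.8] F rail [-2.8  0.3 -0. ]
[[327, 222], [312, 225], [313, 236], [315, 238], [328, 237], [329, 232]]
[[298, 220], [296, 224], [278, 242], [278, 245], [292, 258], [295, 258], [308, 244], [305, 242], [306, 230], [301, 233], [296, 228], [299, 224]]
[-0.02885677  0.44286439 -0.02355918]
```

play_rows(deltas=[-1, 0, 1.7, 0, 30, -0.5, 0, 0.9, 0, 30, 0, 0, 0, 0, 30], newtons=8)

```text
t: 16.15
tool_pos: [0.567, -0.2241, 0.1204]
orientation: [-0.093, 3.139, -0.001]
force: [-5.3, 1.1, 6.7]
opening: 0.0457
gripper_force: 8.0
```

```bash
python3 -c "
from h import *
lampst();corners(10)"
```

```text
t 16.15 pos [ 0.567  -0.2241  0.1204] tooly 93.38 toolz [ 0.002 -0.001 -1.   ] F [-5.3  1.1  6.7] open 0.0457 grip 8.0
axis in rail [-7.2 -2.3 43.8] F rail [-1.2  1.2  8.4]
[[313, 224], [313, 235], [315, 238], [328, 237], [328, 222], [317, 222]]
[[299, 220], [278, 242], [278, 245], [292, 258], [294, 258], [308, 244], [306, 242], [307, 230], [306, 229], [301, 233], [296, 228], [300, 222]]
```

play_rows(deltas=[0.5, 0, -0.9, 0, 30, -2.6, 0, -1.5, 0, 30, -2.6, 0, -1.5, 0, 30, -2.6, 0, -1.5, 0, 30, 0, 0, 0, 0, 30], newtons=30)

```text
t: 16.67
tool_pos: [0.574, -0.2236, 0.1245]
orientation: [-0.092, 3.14, -0.0]
force: [-5.3, -0.1, 1.8]
opening: 0.0463
gripper_force: 30.0
```

```bash
python3 -c "
from h import *
lampst();corners(10)"
```

```text
t 16.67 pos [ 0.574  -0.2236  0.1245] tooly 93.37 toolz [ 0. -0. -1.] F [-5.3 -0.1  1.8] open 0.0463 grip 30.0
axis in rail [ 0.9 -2.4 43.9] F rail [-3.7  0.1  4.1]
[[312, 222], [313, 234], [315, 236], [329, 234], [327, 219], [320, 219]]
[[302, 217], [280, 241], [282, 245], [295, 256], [310, 242], [308, 239], [309, 227], [303, 231], [298, 226], [302, 220]]
```

It moves freely now. On with it.

play_rows(deltas=[-2.6, 0, -1.5, 0, 30, -2.6, 0, -1.5, 0, 30, -2.6, 0, -1.5, 0, 30, -2.6, 0, -1.5, 0, 30, 0, 0, 0, 0, 30], newtons=38)

```text
t: 17.18
tool_pos: [0.5818, -0.2231, 0.1292]
orientation: [0.091, -3.135, -0.001]
force: [-12.6, -1.4, 2.3]
opening: 0.0458
gripper_force: 38.0
```

```bash
python3 -c "
from h import *
lampst();corners(10)"
```

```text
t 17.18 pos [ 0.5818 -0.2231  0.1292] tooly 93.34 toolz [-0.005  0.    -1.   ] F [-12.6  -1.4   2.3] open 0.0458 grip 38.0
axis in rail [10.1 -2.4 44. ] F rail [-9.8 -0.8  8.3]
[[313, 218], [312, 222], [314, 233], [327, 233], [329, 231], [327, 216], [318, 216]]
[[305, 214], [283, 237], [284, 241], [296, 253], [299, 253], [312, 238], [310, 237], [311, 224], [306, 228], [300, 223], [305, 217]]
```

play_rows(deltas=[-2.6, 0, -1.5, 0, 30, -2.6, 0, -1.5, 0, 30, -2.6, 0, -1.5, 0, 30, 0, 0, 0, 0, 30], newtons=45)

```text
t: 17.62
tool_pos: [0.5889, -0.2226, 0.1334]
orientation: [0.091, -3.134, -0.002]
force: [-14.6, -0.6, 3.1]
opening: 0.0454
gripper_force: 45.0
```

```bash
python3 -c "
from h import *
lampst();corners(10)"
```

```text
t 17.62 pos [ 0.5889 -0.2226  0.1334] tooly 93.33 toolz [-0.007  0.001 -1.   ] F [-14.6  -0.6   3.1] open 0.0454 grip 45.0
axis in rail [18.3 -2.4 44.1] F rail [-11.1   0.1  10. ]
[[326, 213], [313, 215], [312, 221], [314, 231], [328, 230], [329, 228]]
[[307, 211], [285, 235], [287, 240], [299, 251], [301, 251], [314, 236], [314, 221], [308, 225], [303, 220], [307, 215]]
```

play_rows(deltas=[-2.6, 0, -1.5, 0, 30, -2.6, 0, -1.5, 0, 30, 0, 0, 0, 0, 30, 0, 0, 0, 0, 30], newtons=50)

```text
t: 18.05
tool_pos: [0.5938, -0.2223, 0.1362]
orientation: [0.091, -3.133, -0.002]
force: [-15.9, 0.2, 2.4]
opening: 0.046
gripper_force: 50.0
```

```bash
python3 -c "
from h import *
lampst();corners(10)"
```

```text
t 18.05 pos [ 0.5938 -0.2223  0.1362] tooly 93.33 toolz [-0.007  0.001 -1.   ] F [-15.9   0.2   2.4] open 0.046 grip 50.0
axis in rail [24.  -2.4 44.1] F rail [-12.6   1.   10. ]
[[314, 213], [312, 218], [313, 228], [327, 229], [328, 219], [326, 212]]
[[309, 210], [286, 234], [289, 239], [300, 249], [303, 249], [309, 243], [309, 240], [316, 234], [314, 233], [315, 219], [311, 224], [304, 219], [309, 213]]
```

play_rows(deltas=[-2.6, 0, -1.5, 0, 30, -2.6, 0, -1.5, 0, 30, 0, 0, 0, 0, 30, 0, 0, 0, 0, 30], newtons=55)

```text
t: 18.48
tool_pos: [0.5948, -0.2222, 0.137]
orientation: [0.09, -3.124, -0.004]
force: [-32.5, -2.2, 3.2]
opening: 0.0455
gripper_force: 55.0
```

```bash
python3 -c "
from h import *
lampst();corners(10)"
```

```text
t 18.48 pos [ 0.5948 -0.2222  0.137 ] tooly 93.28 toolz [-0.016  0.002 -1.   ] F [-32.5  -2.2   3.2] open 0.0455 grip 55.0
axis in rail [25.2 -2.4 44.3] F rail [-26.7  -0.7  19.1]
[[313, 213], [313, 228], [328, 228], [326, 211], [318, 211]]
[[309, 209], [286, 233], [289, 238], [301, 249], [303, 249], [310, 242], [309, 240], [316, 234], [314, 232], [316, 218], [312, 223], [305, 218], [310, 211]]
```

The force jumped at the hard stop. I ease off and test by pulling back gently whether the catch holds.

play_rows(deltas=[2.6, 0, 1.5, 0, 30, 2.6, 0, 1.5, 0, 30, 2.6, 0, 1.5, 0, 30, 2.6, 0, 1.5, 0, 30, 0, 0, 0, 0, 30], newtons=30)

```text
t: 19.0
tool_pos: [0.5918, -0.2225, 0.1348]
orientation: [-0.092, 3.139, -0.0]
force: [-2.4, -0.9, 0.6]
opening: 0.0459
gripper_force: 30.0
```

```bash
python3 -c "
from h import *
lampst();corners(10)"
```

```text
t 19.00 pos [ 0.5918 -0.2225  0.1348] tooly 93.36 toolz [ 0.001 -0.    -1.   ] F [-2.4 -0.9  0.6] open 0.0459 grip 30.0
axis in rail [21.5 -2.5 43.8] F rail [-1.8 -0.8  1.8]
[[314, 214], [312, 218], [313, 229], [328, 229], [329, 227], [326, 213]]
[[308, 211], [286, 234], [287, 238], [300, 250], [302, 250], [310, 242], [309, 240], [315, 235], [313, 233], [315, 220], [310, 225], [304, 220], [308, 214]]
```

play_rows(deltas=[1.7, 0, 1, 0, 30, 1.7, 0, 1, 0, 30, 1.7, 0, 1, 0, 30, 0, 0, 0, 0, 30], newtons=30)

```text
t: 19.43
tool_pos: [0.5912, -0.2225, 0.135]
orientation: [-0.093, 3.13, -0.003]
force: [11.8, 2.5, 5.6]
opening: 0.0459
gripper_force: 30.0
```

```bash
python3 -c "
from h import *
lampst();corners(10)"
```

```text
t 19.43 pos [ 0.5912 -0.2225  0.135 ] tooly 93.41 toolz [ 0.011 -0.001 -1.   ] F [11.8  2.5  5.6] open 0.0459 grip 30.0
axis in rail [21.1 -2.5 44.3] F rail [13.1  1.8 -1.1]
[[313, 215], [313, 228], [315, 230], [327, 230], [328, 219], [326, 213]]
[[307, 211], [286, 234], [287, 238], [293, 245], [300, 250], [302, 250], [310, 242], [309, 240], [315, 235], [313, 233], [314, 220], [310, 225], [303, 220], [308, 214]]
```

It holds: 13 N of pull moved it only 0.4 mm, so the catch has clicked. I relax, open and lift away.

play_rows(deltas=[-1.7, 0, -1, 0, 30, -1.7, 0, -1, 0, 30, 0, 0, 0, 0, 30, 0, 0, 0, 0, 60, 0, 0, 0, 0, 70, 0, 0, 0, 0, 70, 0, 0, 0, 0, 70, 0, 0, 0, 0, 70, 0, 0, 0, 0, 70, 0, 0, 0, 0, 70])

```text
t: 20.37
tool_pos: [0.5898, -0.2226, 0.1335]
orientation: [0.092, -3.14, -0.0]
force: [-0.2, 0.9, 0.6]
opening: 0.0698
gripper_force: 0.0
```

```bash
python3 -c "
from h import *
lampst();corners(10)"
```

```text
t 20.37 pos [ 0.5898 -0.2226  0.1335] tooly 93.36 toolz [-0.  0. -1.] F [-0.2  0.9  0.6] open 0.0698 grip 0.0
axis in rail [19.2 -2.4 43.7] F rail [0.2 0.9 0.6]
[[326, 213], [313, 214], [312, 219], [314, 230], [328, 229]]
[[309, 212], [304, 214], [286, 234], [287, 238], [300, 250], [302, 250], [310, 242], [309, 240], [317, 231], [317, 224], [314, 221], [309, 225], [303, 220]]
```

Released, and the pack stays home. Lifting straight up and back.

play_rows(deltas=[0, 0, -8, 0, 70, 2, 0, -15, 0, 70, 8, 0, -20, 0, 70, 15, 0, -20, 0, 70, 20, 0, -20, 0, 70, 20, 0, -15, 0, 70, 20, 0, -8, 0, 70, 15, 0, 0, 0, 70, 0, 0, 0, 0, 70, 0, 0, 0, 0, 70])

```text
t: 21.3
tool_pos: [0.4902, -0.2286, 0.2406]
orientation: [-0.091, 3.139, -0.001]
force: [0.1, 0.2, 0.1]
opening: 0.07
gripper_force: 0.0
```

```bash
python3 -c "
from h import *
st();corners(11)
from m import red
t,s=load('top11'),load('side11')
print('cup',red(s,(200,198,36,40))[0],'lamp pad',red(s,(285,200,28,26)))
for X in(-16,0,3):
    w=[rail(LA[1],LA[0],30,(X-50,y,z)) for y,z in((-23,9),(23,55),(-23,55))]+[rail(LA[1],LA[0],30,(X+50,23,55))];print(X,np.round(proj(s,w),1).tolist(),np.round(proj(t,w),1).tolist())
" | grep -v -e res -e tri -e corner
```

```text
t 21.30 pos [ 0.4902 -0.2286  0.2406] tooly 93.32 toolz [ 0.001 -0.001 -1.   ] F [0.1 0.2 0.1] open 0.07 grip 0.0
[[314, 199], [313, 203]]
[[314, 210], [304, 214], [296, 223], [297, 224], [286, 234], [287, 238], [300, 250], [302, 250], [310, 242], [309, 240], [326, 223]]
(array([179.01282051, 224.61538462]), array([ 7,  8,  9, 10, 78], dtype=int32)) (array([298.81333333, 206.85333333]), array([ 7,  8,  9, 10, 75], dtype=int32)) (array([297.975, 213.125]), array([  6,   6,  15,  15, 120], dtype=int32))
yaw -7.337879075891166 origin [0.53100866 0.18646471] 
 [-1.7  1.3]
 [ 2.5 -0.6]
 [-0.1  2.9]
 [ 1.8  2.1]
 [-1.7 -1.3]
 [ 2.4  2.8]
 [-0.4 -4.7]
 [-5.3 -4.4]]
yaw 3.2316149643467336 origin [ 0.59510486 -0.22189086] 
 [-2.8 -0.2]
 [ 3.3 -2.4]
 [-0.7 -0.7]
 [ 0.4  0.8]
 [-0.2  2.3]]
chg (array([0.40162872, 0.25025312, 0.02317495]), [np.float64(0.0003998678353733799), np.float64(0.0003998678353734435)])
chg (array([0.39321505, 0.15800319, 0.02975309]), [np.float64(0.0005282469670471426), np.float64(0.0005282469670469688)])
chg (array([0.58397464, 0.20821278, 0.07176501]), [np.float64(0.00
[... 173 characters left out ...]
)])
cup (array([249.61812298, 257.11650485]), array([  5,   5,  20,  20, 309], dtype=int32))
cup (array([218.83357879, 216.69808542]), array([  6,   2,  25,  36, 679], dtype=int32))
cup [218.83259259 216.79703704] lamp pad (array([298.16666667, 218.5       ]), array([12, 17,  4,  4,  6], dtype=int32))
-16 [[298.3, 255.4], [280.2, 238.7], [291.2, 250.0], [307.1, 210.1]] [[325.9, 228.2], [313.2, 234.5], [327.5, 233.6], [312.0, 205.1]]
0 [[302.5, 250.8], [284.5, 234.1], [295.7, 245.3], [311.4, 205.5]] [[325.8, 223.7], [313.0, 229.9], [327.4, 229.0], [311.8, 200.2]]
3 [[303.3, 250.0], [285.3, 233.3], [296.5, 244.4], [312.2, 204.6]] [[325.8, 222.9], [313.0, 229.1], [327.4, 228.2], [311.8, 199.3]]
```

The corners match X≈0 and have not moved since release, and the cup is where it was. Handing in.

```bash
python3 -c "
from plant import robot
print(robot.close_job())"
```

```text
the job is handed in; nothing more can be done
None
```

The blue pack is latched in the lamp's rail and let go: it held against a 13 N pull and did not move after release. The job was handed in at about 21 s; no verdict came back, and of the bystanders I re-measured only the cup, which had not moved.

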